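# Push the guard window up to the arrow clip

### The arm

A 6-joint arm with a two-finger parallel gripper is mounted at the origin on the work surface. World frame = base frame: x ahead of the robot, y to its left, z up, the work surface at z = 0. Lengths are in m, angles in rad, forces in N, time in s.
With the tool pointing down it reaches from about 0.375 to 0.75 m from the base axis. Payload 9 kg.
Tool frame: the origin (TCP) lies midway between the tips of the shut fingers; the grasp point (between the pads) lies 19 mm behind it; x points along the fingers, z is the direction in which the jaws open and shut, and the axes are right-handed (so a half turn about x gives the same grasp; the last joint's range is limited). The gripper opens to 85 mm and grips with 20 to 120 N. Pads are 22 mm wide; open, the fingers measure 114 mm over their backs; the gripper's body (76 mm by 85 mm) begins 54 mm behind the grasp point. The pads swing forward as they close: fully open they stand 13 mm farther back than shut.
Start: joints at [-1.488, 0.104, 0.097, 1.564, 0, 1.353], TCP at [0.178, -0.573, 0.231] pointing down, gripper open.
Joint ranges: [-2.99, 2.99], [-0.84, 1.86], [-1.1, 1.16], [-1.84, 2.11], [-1.51, 1.56], [-3.14, 3.14]. Speed limits (rad/s): [2.22, 2.22, 2.57, 3.14, 3.14, 3.14].

### API

Orientations are given as a rotation vector (axis times angle).
In Python, from workcell import get_state, snapshot, job_done gives the robot as it stands.
- The arm moves only by the tool send_rows, never from a script. Its argument "motion" is a list of rows, each an object of numbers: "dx", "dy", "dz": the shift along the tool's x, y, z in m; "twist": the turn about the tool's x in degrees; "grip": the opening in per cent of the stroke, from 0 (shut) to 100 (fully open). In form: [{"dx": .., "dy": .., "dz": .., "twist": .., "grip": ..}, ...]. A call has 1 to 5 rows; each row shifts and turns the commanded pose from where the row before left it, along the tool's axes as they then stand; what a row does not reach is not made up. A row lasts 1/12 s, in which the tool goes at most 41.7 mm and 7.16 degrees, less where a joint would pass 70% of its speed; a pose out of reach is approached as far as the arm can. A call is refused whole if a number of a shift passes 0.0417 or a number of a turn 7.16, either way. A call with a gripper value outside its range is refused whole. The fingers move at their own pace and stop on an object; the grip force is fixed at half the most. Time passes only in rows, so rows that do not move let the fingers close. It gives the time, the measured TCP pose, the force and the opening at its end, in the units of the state.
- get_state(): the state, without advancing time (a new reading comes with each control period).
- snapshot(name): name is "side" or "top" or "wrist"; returns a dict with "image" (384x512x3 uint8, blue, green, red), "fovy" (degrees; the focal length in pixels is half the picture's height over the tangent of half this angle, whatever the lens; pixels are square), "cx", "cy" (the principal point, pixels), "R" (3x3) and "t" (3): a world point X has camera coordinates R X + t. Camera axes: x right, y down, z forward; pixel columns grow to the right and rows downward; lengths in m; the calibration is good to about 2 mm. The wrist camera is an equidistant fisheye: a pixel r from the principal point sees the ray r / f radians off the axis. A picture is of the moment at which its call begins. There is no depth.
- job_done(): hands the job in, once; it reports no verdict.
The state is a dict: "time": time; "q": joint angles; "joint_vel": joint speeds; "joint_torque": joint torques, N m; "eef_pos": TCP position; "tcp_rot": TCP orientation; "ft_force": force on the tool from outside, world axes, zero at the start; "moment": the same for the moment, N m; "grip_width": opening from 0.0 (shut) to 1.0 (fully open).
Only numpy, scipy, OpenCV 4.12 (cv2) and the standard library are available. Lean on these libraries where they do the work, as an engineer would, in place of code of your own. Each camera call takes 0.05 s, during which the arm holds its last target.

### The job

Open the rod-test guard on the bench: from beneath the lip along the bottom of its sliding window, push the window up, not fast, until the top of the lip is level with the tip of the arrow clip on the guard's upright, and leave it standing there. Do it with the fingers under the lip only: do not pinch the lip or touch its rubber top, do not shift the clip, and leave the cup, battery and hand meter in front of it where they are.

Things in the scene. Friction and masses are not known exactly. Their poses are not given: they have to be found in the camera images.
- guard: Fixed guard, 360 wide (y) x 240 deep (x) x 337 mm high: grey plinth 100 high, aluminium frame, clear panes. Origin at the centre of its underside; own -x is its front, z up; turned up to 15 degrees. From the plinth's top front edge (x -120, z 100) the front leans back 40 degrees: in its frame 'up the slope' is (0.643, 0, 0.766), 'out of the front' (-0.766, 0, 0.643). 28 mm uprights at y +-165.
- sash (a joint): How far the window has slid up the slope, m: 0 fully down, 0.165 at the upper stop. It is balanced by a counterweight and stays where it is left; about 3 N along the slope (2 to 5 N) moves it. The pane is 300 wide and 145 long, flush in the front.
- lip_under (a point): Where to push, up the slope: middle of the underside of the window's bottom lip, a steel plate 260 mm long (guard's y), 6 thick, standing 36 mm straight out of the front (its free edge tips up 40 degrees, towards the robot). The point is mid-length, 18 mm from root and free edge; its z is up the slope, -x out of the front. Free space beneath: the upright plinth front lies behind.
- lip_top (a point): Left (guard's +y) end of the lip, on top of its rubber: this level is brought to the arrow. 10 mm up the slope from the lip's underside, 18 mm out of the front, 130 left of lip_under. The black rubber strip, 256 x 29 x 4 mm, covers the lip's upper side from its root and must not be touched; the outer 7 mm of steel are bare.
- mark (a point): Tip of the black arrow clip (block 30 x 22, 10 thick, pointed end towards the window) on the guard's left upright (+y, left as the robot looks). It lies 139 mm left of the lip's middle. The point's z is up the slope; lip_top's height in this frame is how far the lip is above the mark. Set at a new height each time: 45 to 145 mm up the slope from the closed level.
- cup: Open card cup, 72 mm across, 85 tall, to the left in front of the guard. Origin under its centre. Leave alone.
- meter: Grey hand meter lying down, 130 x 70 x 40 mm, to the right in front of the guard. Origin under its centre. Leave alone.
- battery: Upright small battery 26 x 17 x 48 mm, beside the cup. Origin under its centre. Leave alone.

How it is judged:
On the way:
1. the window is being pushed up by the fingers beneath its lip (contact force between sash_c0 and the fingers above 0.5 N and value of joint sash above 0.03 m), for 0.1 s.
At the end, for the whole second after the job is handed in: The top of the lip is level with the arrow's tip within 8 mm along the slope, the window is at rest, the clip is where it was (within 5 mm), the cup, battery and meter too (within 20 mm), and the robot is clear (z of lip_top in the frame of mark between -0.008 and 0.008 m and velocity of joint sash between -0.005 and 0.005 m/s and distance of mark from where it was at the start of the episode below 0.005 m and distance of each of cup, meter, battery from where it was at the start of the episode below 0.02 m); the robot touches nothing.
It fails at once if the lip's rubber top was touched (pinched or pushed down) with more than 1.5 N (contact force between sash_c1 and anything else above 1.5 N).
It fails at once if the window was thrown up or down faster than 0.3 m/s (velocity of joint sash above 0.3 m/s or velocity of joint sash below -0.3 m/s).
It fails at once if the arrow clip was shifted by more than 5 mm (distance of mark from where it was at the start of the episode above 0.005 m).
It fails at once if the cup, battery or meter was shifted or lifted by more than 20 mm (distance of any of cup, meter, battery from where it was at the start of the episode above 0.02 m).
It also fails if it takes over 42 s, if anything falls off the work surface, if the arm or the gripper's body presses on something with over 40 N, if the wrist force passes 120 N, or if a joint passes its speed limit or range.

## Working session

There is one attempt and no reset: what is moved stays moved. The work goes in short steps, Python scripts to look and compute and a tool call to move; the robot and the scene stay as the last step left them, time stands still between calls to the robot, and variables do not carry over. Pictures are saved under pics/ and viewed, and the job is handed in when it is done.

Besides the shell and the picture viewer there is one more tool, called after ">>>" as name(argument=value, ...) on one line, values as JSON. send_rows: Moves the arm, as the interface text tells. Its arguments: {"type":"object","properties":{"motion":{"type":"array"}},"required":["motion"]}

```bash
mkdir -p pics; ls; python3 - <<'E'
from workcell import get_state, snapshot
import cv2,pickle
print(get_state())
for n in ["side","top","wrist"]:
    s=snapshot(n); cv2.imwrite(f"pics/{n}0.png",s["image"]); pickle.dump(s,open(f"{n}0.pkl","wb"))
    print(n,s["fovy"],s["cx"],s["cy"],s["R"],s["t"])
E
```

```text
pics
{'time': 0.0, 'q': array([-1.48770216e+00,  1.04697562e-01,  9.64685323e-02,  1.56391028e+00,
       -1.40331619e-05,  1.35309465e+00]), 'joint_vel': array([-6.43808810e-05, -3.96983669e-04, -8.53619312e-04,  6.72298563e-04,
       -1.39274322e-04, -9.37299908e-05]), 'joint_torque': array([-9.31024806e-04, -5.56928945e+01,  5.03653836e+01,  1.65905210e-02,
       -3.54677477e-04, -4.32191030e-05]), 'eef_pos': array([ 0.17774348, -0.5727142 ,  0.23052294]), 'tcp_rot': array([ 0.98577969,  1.33753129, -0.98411572]), 'ft_force': array([0.05341086, 0.52300892, 0.0994531 ]), 'moment': array([ 0.01769746, -0.0345127 ,  0.00478527]), 'grip_width': 0.9995371102844203}
side 44.3774301539776 251.23866901085617 187.27163886117387 [[-0.80365786 -0.59501228 -0.00971731]
 [-0.33560533  0.46665168 -0.81829412]
 [ 0.49142965 -0.65436733 -0.57471759]] [0.46246446 0.25882819 0.79306399]
top 43.68614632045081 260.12725008552115 185.5899152449004 [[-0.00686139 -0.9997208   0.02261051]
 [-0.99759366  0.00528328 -0.06913019]
 [ 0.06899143 -0.02303043 -0.99735138]] [0.02976536 0.56332674 1.22944747]
wrist 65.70646984690485 254.99868919085148 193.41008327214166 [[ 2.96847484e-01 -9.54924842e-01 -3.43368028e-04]
 [-9.03041100e-01 -2.80835803e-01  3.25035419e-01]
 [-3.10480827e-01 -9.61758710e-02 -9.45701781e-01]] [-0.60027928 -0.04297582  0.38116342]
```

View pics/side0.png

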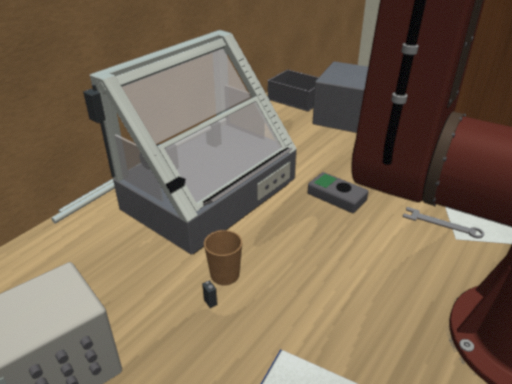

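View pics/top0.png

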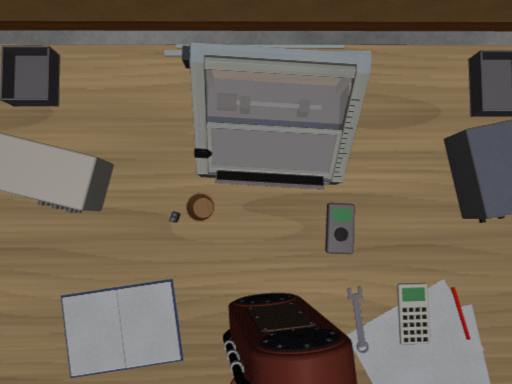

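View pics/wrist0.png

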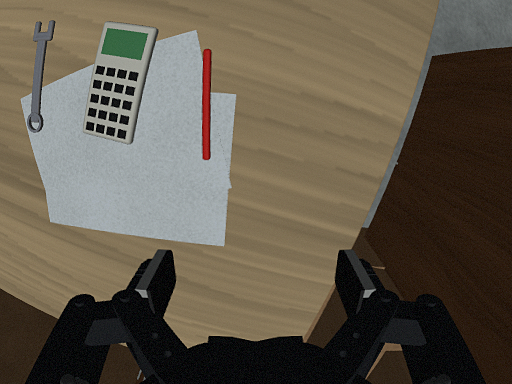

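```bash
python3 - <<'E'
import cv2
a=cv2.imread("pics/top0.png")[30:230,160:380]; cv2.imwrite("pics/topc.png",cv2.resize(a,None,fx=3.6,fy=3,interpolation=cv2.INTER_CUBIC)[:600] if 0 else cv2.resize(a,(660,600),interpolation=cv2.INTER_CUBIC))
a=cv2.imread("pics/side0.png")[20:320,80:380]; cv2.imwrite("pics/sidec.png",cv2.resize(a,(600,600),interpolation=cv2.INTER_CUBIC))
E
```

```text
(no output)
```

View pics/topc.png

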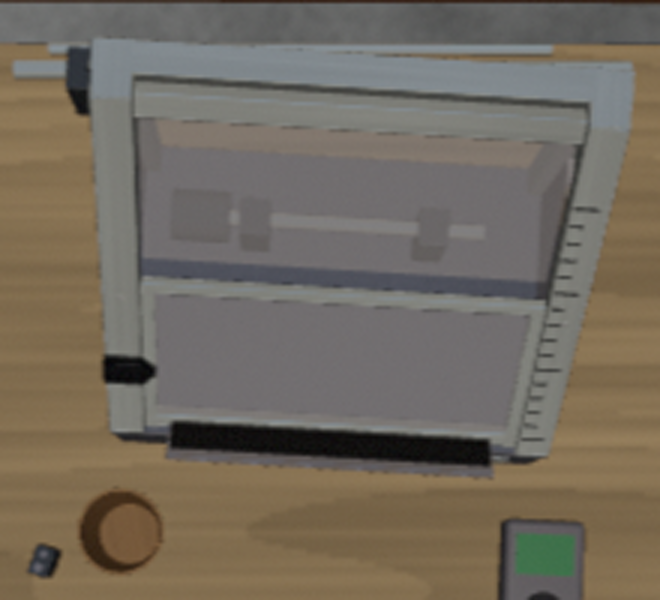

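View pics/sidec.png

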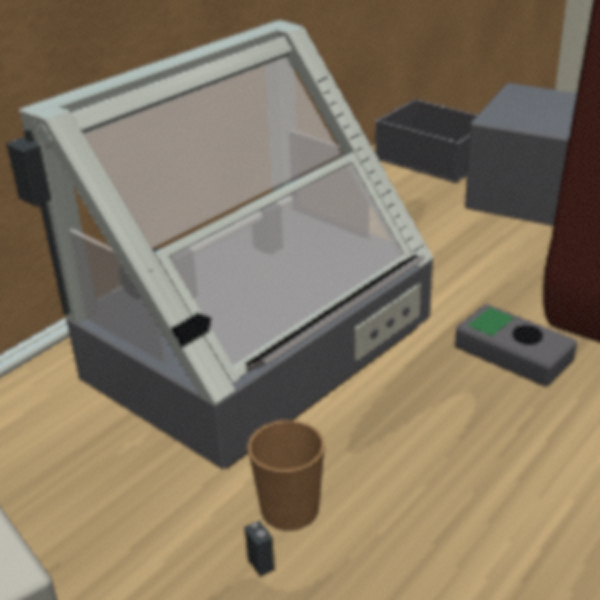

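```bash
cat > h.py <<'E'
import numpy as np,pickle
from scipy.optimize import least_squares
U=np.array([.643,0,.766]);O=np.array([-.766,0,.643]);B=np.array([-.12,0,.1])
def sl(s,y,o): return B+U*s+O*o+np.array([0,y,0])
def proj(c,X):
    p=c["R"]@X+c["t"]; f=192/np.tan(np.radians(c["fovy"]/2))
    return np.array([c["cx"]+f*p[0]/p[2],c["cy"]+f*p[1]/p[2]])
def W(v,X):
    c,s=np.cos(v[2]),np.sin(v[2]); return np.array([v[0]+c*X[0]-s*X[1],v[1]+s*X[0]+c*X[1],X[2]])
E
python3 - <<'E'
from h import *
T=pickle.load(open("top0.pkl","rb"));S=pickle.load(open("side0.pkl","rb"))
t=lambda u,v:np.array([u/3+160,v/3+30]); d=lambda u,v:np.array([u/2+80,v/2+20])
g=lambda x,y,z:(lambda v:np.array([x,y,z]))
obs=[("TfL",T,t(110,435),g(-.12,.18,.1)),("TfR",T,t(547,459),g(-.12,-.18,.1)),("TbL",T,t(95,38),g(.12,.18,.337)),("TbR",T,t(633,63),g(.12,-.18,.337)),
("SbfL",S,d(223,468),g(-.12,.18,0)),("SbfR",S,d(430,318),g(-.12,-.18,0)),("SbbL",S,d(80,378),g(.12,.18,0)),("StfL",S,d(214,404),g(-.12,.18,.1)),("StfR",S,d(432,262),g(-.12,-.18,.1)),
("rubLo",T,t(169,449),lambda v:sl(v[3]+.01,.128,.029)),("rubRo",T,t(490,468),lambda v:sl(v[3]+.01,-.128,.029)),
("rubLi",T,t(173,422),lambda v:sl(v[3]+.01,.128,0)),("rubRi",T,t(490,440),lambda v:sl(v[3]+.01,-.128,0)),
("mkT",T,t(157,370),lambda v:sl(v[4],.139,.01)),("mkS",S,d(211,321),lambda v:sl(v[4],.139,.01))]
def r(v): return np.concatenate([proj(c,W(v,X(v)))-p for n,c,p,X in obs])
s=least_squares(r,[.65,0,0,.0,.1],loss="soft_l1")
print(s.x.round(4),np.degrees(s.x[2]))
for o,e in zip(obs,r(s.x).reshape(-1,2)): print(o[0],e.round(1))
for n,X in dict(lip_under=sl(s.x[3],0,.018),lip_top=sl(s.x[3]+.01,.13,.018),mark=sl(s.x[4],.139,.01)).items(): print(n,W(s.x,X).round(4))
# objects: on the table
def tab(c,p,z=0):
    f=192/np.tan(np.radians(c["fovy"]/2));ray=c["R"].T@np.array([(p[0]-c["cx"])/f,(p[1]-c["cy"])/f,1]);C=-c["R"].T@c["t"];return (C+ray*(z-C[2])/ray[2]).round(3)
print("cup",tab(T,t(120,530),.085),"batt",tab(T,t(44,560),.048),"meter",tab(T,[327,205],.04),tab(T,[354,205],.04))
E
```

```text
[ 6.991e-01 -3.400e-03 -6.390e-02 -4.000e-04  7.150e-02] -3.662535475707368
TfL [-0.6 -2.6]
TfR [ 0.9 -1.9]
TbL [-0.8 -2.5]
TbR [0.9 0.7]
SbfL [0.2 4.8]
SbfR [0.  2.9]
SbbL [-0.5  3.6]
StfL [ 0.4 -1.2]
StfR [ 0.9 -3.5]
rubLo [-0.  -0.3]
rubRo [ 0.1 -0.4]
rubLi [-0.2  0.2]
rubRi [-0.7  0.4]
mkT [-0.3  1.1]
mkS [ 0.9 -2.4]
lip_under [0.5654 0.0052 0.1113]
lip_top [0.5801 0.1345 0.1189]
mark [0.6265 0.1405 0.1612]
cup [0.508 0.176 0.085] batt [0.484 0.243 0.048] meter [ 0.511 -0.144  0.04 ] [ 0.511 -0.214  0.04 ]
```

```bash
cat > ov.py <<'E'
from h import *
import cv2
def ov(v,cam,box,k,out,pk,extra={}):
    c=pickle.load(open(pk,"rb"));u0,v0,w,h=box
    im=cv2.resize(c["image"][v0:v0+h,u0:u0+w],None,fx=k,fy=k,interpolation=cv2.INTER_CUBIC)
    P=lambda X:tuple(int(round(a)) for a in ((proj(c,W(v,np.array(X)))-[u0,v0]+.5)*k))
    def L(a,b,col): cv2.line(im,P(a),P(b),col,1)
    for y in (.18,-.18):
        q=[(-.12,y,0),(-.12,y,.1),(.079,y,.337),(.12,y,.337),(.12,y,0)]
        for a,b in zip(q,q[1:]+q[:1]): L(a,b,(0,0,255))
    for x,z in [(-.12,0),(-.12,.1),(.079,.337),(.12,.337)]: L((x,.18,z),(x,-.18,z),(0,0,255))
    s=v[3]
    r=[sl(s+.01,.128,0),sl(s+.01,.128,.029),sl(s+.01,-.128,.029),sl(s+.01,-.128,0)]
    for a,b in zip(r,r[1:]+r[:1]): L(a,b,(0,255,0))
    r=[sl(s+.006,.13,.036),sl(s+.006,-.13,.036),sl(s,-.13,.036),sl(s,.13,.036)]
    for a,b in zip(r,r[1:]+r[:1]): L(a,b,(255,255,0))
    for o in (0,.01):
        a=sl(v[4],.139,o); b=sl(v[4],.169,o); L(a,b,(0,255,255))
    cv2.imwrite(out,im)
E
python3 - <<'E'
from ov import *
v=[.6991,-.0034,-.0639,-.0004,.0715]
ov(v,0,(170,30,220,180),3.3,"pics/ovt.png","top0.pkl")
ov(v,0,(80,20,230,250),2.4,"pics/ovs.png","side0.pkl")
E
```

```text
(no output)
```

View pics/ovt.png

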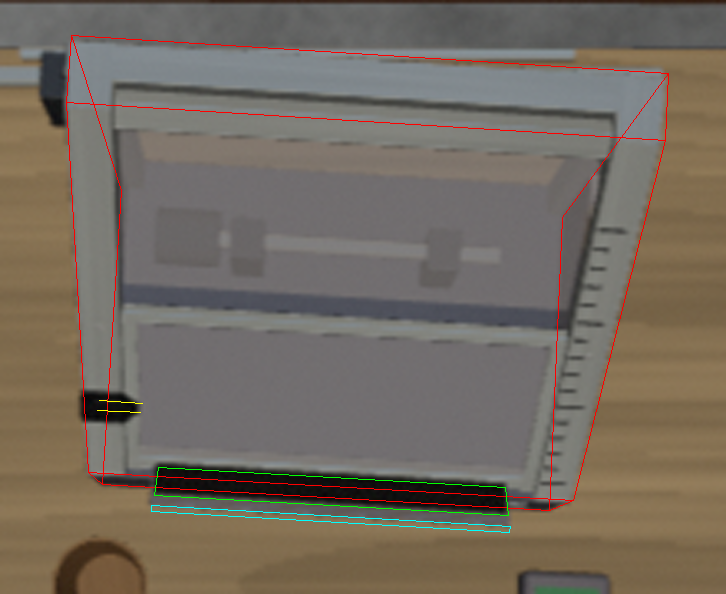

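View pics/ovs.png

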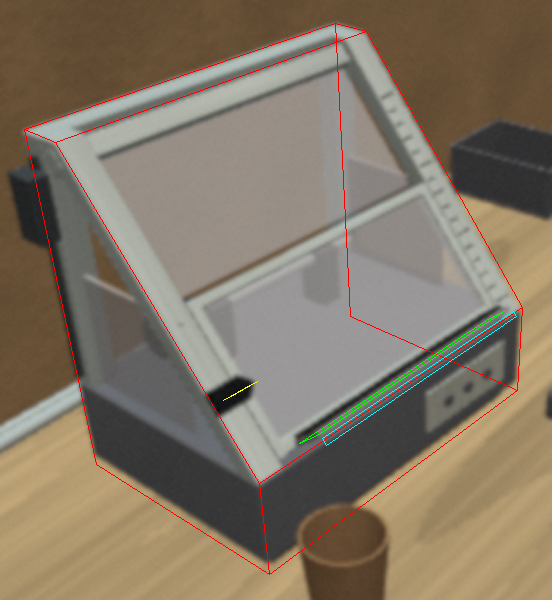

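```bash
python3 - <<'E'
import cv2
a=cv2.imread("pics/side0.png")
cv2.imwrite("pics/s1.png",cv2.resize(a[160:270,110:250],(770,600),interpolation=cv2.INTER_CUBIC))
cv2.imwrite("pics/s2.png",cv2.resize(a[120:210,220:310],(600,600),interpolation=cv2.INTER_CUBIC))
a=cv2.imread("pics/top0.png")
cv2.imwrite("pics/t1.png",cv2.resize(a[140:200,185:285],(800,480),interpolation=cv2.INTER_CUBIC))
cv2.imwrite("pics/t2.png",cv2.resize(a[140:200,275:375],(800,480),interpolation=cv2.INTER_CUBIC))
E
```

```text
(no output)
```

View pics/s1.png

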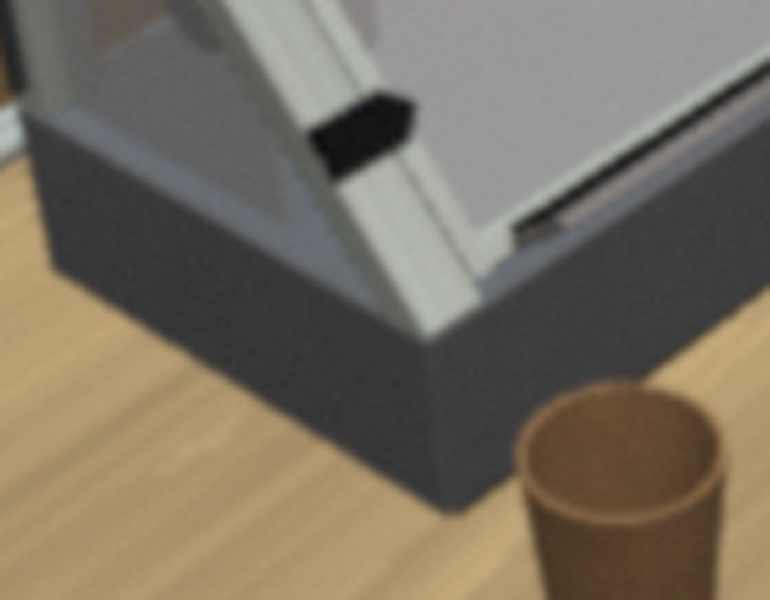

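View pics/s2.png

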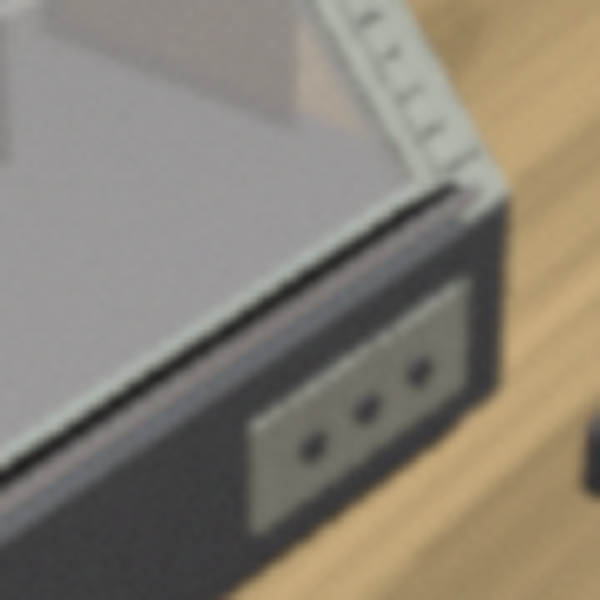

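View pics/t1.png

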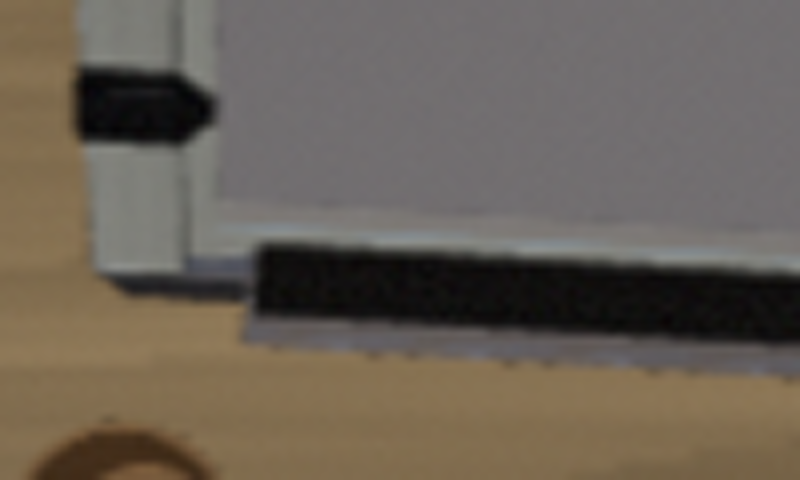

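View pics/t2.png

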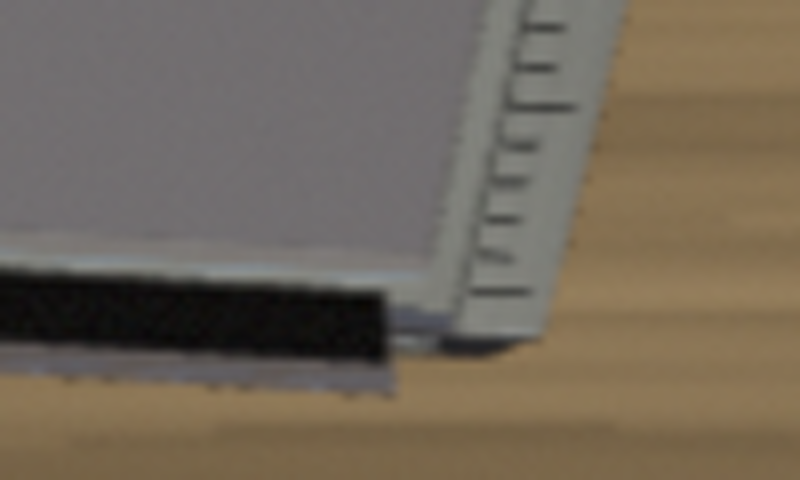

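```bash
cat > fit.py <<'E'
from h import *
T=pickle.load(open("top0.pkl","rb"));S=pickle.load(open("side0.pkl","rb"))
t=lambda u,v:np.array([u/8+184.5+.0,v/8+139.5]); t2=lambda u,v:np.array([u/8+274.5,v/8+139.5]); t3=lambda u,v:np.array([u/3+159.5,v/3+29.5])
a=lambda u,v:np.array([u/5.5+109.5,v/5.455+159.5]); b=lambda u,v:np.array([u/6.667+219.5,v/6.667+119.5])
g=lambda x,y,z:(lambda v:np.array([x,y,z]))
obs=[("TfL",T,t(97,270),g(-.12,.179,.1)),("TfR",T,t2(540,337),g(-.12,-.179,.1)),("TfLb",T,t(130,293),g(-.12,.18,0)),("TfRb",T,t2(490,355),g(-.12,-.18,0)),("TbL",T,t3(95,38),g(.12,.179,.337)),("TbR",T,t3(633,63),g(.12,-.179,.337)),
("SbfL",S,a(452,514),g(-.12,.18,0)),("SbfR",S,b(497,388),g(-.12,-.18,0)),("SbbL",S,a(55,268),g(.12,.18,0)),("StfL",S,a(428,338),g(-.12,.18,.1)),("StfR",S,b(508,200),g(-.12,-.18,.1)),("StbL",S,a(25,108),g(.12,.18,.1)),
("rubLo",T,t(255,315),lambda v:sl(v[3]+.01,.128,.029)),("rubRo",T,t2(388,360),lambda v:sl(v[3]+.01,-.128,.029)),
("rubLi",T,t(260,243),lambda v:sl(v[3]+.01,.128,0)),("rubRi",T,t2(386,290),lambda v:sl(v[3]+.01,-.128,0)),
("steelL",T,t(244,340),lambda v:sl(v[3]+.006,.13,.036)),
("SlipR",S,b(462,180),lambda v:sl(v[3]+.01,-.128,.029)),("SlipL",S,a(518,238),lambda v:sl(v[3]+.01,.128,.029)),
("mkT",T,t(215,107),lambda v:sl(v[4],.139,.005)),("mkS",S,a(411,112),lambda v:sl(v[4],.139,.005))]
def r(v):
    out=[]
    for n,c,p,X in obs:
        o=v[5:8] if c is T else v[8:11]
        out.append(proj(c,W(v,X(v))+o)-p)
    return np.concatenate(out)
s=least_squares(lambda v:np.r_[r(v),v[5:]/.002],[.65,0,0,.0,.1]+[0]*6,loss="soft_l1")
if __name__=="__main__":
    print(s.x.round(4),np.degrees(s.x[2]))
    for o,e in zip(obs,r(s.x).reshape(-1,2)): print(o[0],e.round(1))
    for n,X in dict(lip_under=sl(s.x[3],0,.018),lip_top=sl(s.x[3]+.01,.13,.018),mark=sl(s.x[4],.139,.01)).items(): print(n,W(s.x,X).round(4))
E
python3 fit.py
```

```text
[ 6.996e-01 -2.500e-03 -5.990e-02  3.200e-03  7.160e-02 -7.000e-04
  1.000e-04 -6.000e-04  7.000e-04 -1.000e-04 -1.000e-03] -3.4320358998482274
TfL [-0.3 -0.4]
TfR [ 0.6 -0.7]
TfLb [-0.6  0.3]
TfRb [-0.1 -0. ]
TbL [-0.5 -1.4]
TbR [0.1 1. ]
SbfL [-0.2  5.4]
SbfR [0.3 4.3]
SbbL [-0.5  4.6]
StfL [-0.1 -0.3]
StfR [ 0.4 -1.8]
StbL [-2.8 -2. ]
rubLo [-0.3 -0.3]
rubRo [ 0.4 -0. ]
rubLi [0.2 0.2]
rubRi [-0.1  0.2]
steelL [ 0.  -0.2]
SlipR [-0.5  1.1]
SlipL [ 6.6 -3.7]
mkT [0.6 0.5]
mkS [ 0.6 -0.8]
lip_under [0.5681 0.0053 0.114 ]
lip_top [0.5823 0.1347 0.1217]
mark [0.6264 0.1411 0.1612]
```

```bash
python3 - <<'E'
from h import *
import cv2
T=pickle.load(open("top0.pkl","rb"));S=pickle.load(open("side0.pkl","rb"))
print("cams",-T["R"].T@T["t"],-S["R"].T@S["t"])
def put(c,u0,v0,w,h,k,segs,out):
    im=cv2.resize(c["image"][v0:v0+h,u0:u0+w],None,fx=k,fy=k,interpolation=cv2.INTER_CUBIC)
    for ring in segs:
        q=np.array([((proj(c,X)-[u0,v0]+.5)*k).round() for X in ring],int)
        cv2.polylines(im,[q.reshape(-1,1,2)],True,(0,0,255),1)
    cv2.imwrite(out,im)
ang=np.linspace(0,6.28,40)
def circ(x,y,r,z): return [np.array([x+r*np.cos(a),y+r*np.sin(a),z]) for a in ang]
segs=[circ(.508,.176,.036,.085),circ(.508,.176,.028,0),circ(.484,.243,.01,.048),circ(.484,.243,.01,0)]
segs.append([np.array(p) for p in [(.511,-.144,.04),(.511,-.214,.04)]])
put(S,150,150,220,160,3.5,segs,"pics/c_s.png"); put(T,150,150,220,120,3.5,segs,"pics/c_t.png")
E
```

```text
cams [0.47735407 0.05509554 1.26446101] [0.06879216 0.67334459 0.67207932]
```

View pics/c_s.png

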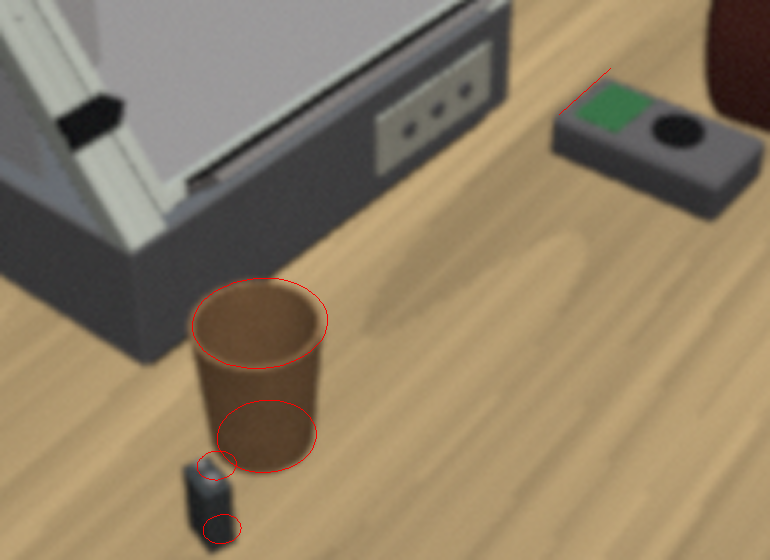

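View pics/c_t.png

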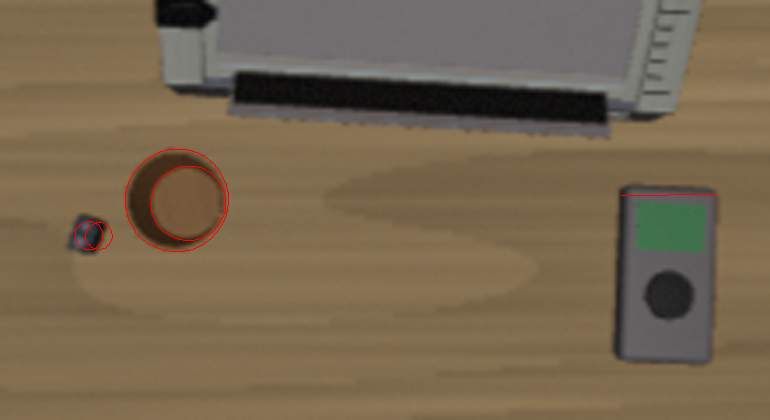

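```bash
python3 - <<'E'
from fit import *
def tab(c,p,z=0):
    f=192/np.tan(np.radians(c["fovy"]/2));ray=c["R"].T@np.array([(p[0]-c["cx"])/f,(p[1]-c["cy"])/f,1]);C=-c["R"].T@c["t"];return (C+ray*(z-C[2])/ray[2]).round(4)
Z=dict(TfL=.1,TfR=.1,TbL=.337,TbR=.337,StfL=.1,StfR=.1,StbL=.1)
for n,c,p,X in obs[:12]: print(n,tab(c,p,Z.get(n,0)), "mod",W(s.x,X(s.x)).round(4))
for n,c,p,X in obs[6:12]:
   if n[1]=='b': print(n,'if z=.015',tab(c,p,.015))
E
```

```text
TfL [0.5888 0.1826 0.1   ] mod [0.5905 0.1833 0.1   ]
TfR [ 0.5666 -0.1724  0.1   ] mod [ 0.5691 -0.174   0.1   ]
TfLb [0.5907 0.1827 0.    ] mod [0.5906 0.1843 0.    ]
TfRb [ 0.5683 -0.1751  0.    ] mod [ 0.5691 -0.175   0.    ]
TbL [0.8263 0.168  0.337 ] mod [0.8301 0.1689 0.337 ]
TbR [ 0.8099 -0.1879  0.337 ] mod [ 0.8087 -0.1884  0.337 ]
SbfL [0.6011 0.1727 0.    ] mod [0.5906 0.1843 0.    ]
SbfR [ 0.58   -0.1899  0.    ] mod [ 0.5691 -0.175   0.    ]
SbbL [0.8424 0.1584 0.    ] mod [0.8302 0.1699 0.    ]
StfL [0.5897 0.1855 0.1   ] mod [0.5906 0.1843 0.1   ]
StfR [ 0.5651 -0.1658  0.1   ] mod [ 0.5691 -0.175   0.1   ]
StbL [0.8185 0.1722 0.1   ] mod [0.8302 0.1699 0.1   ]
SbfL if z=.015 [0.5892 0.1839 0.015 ]
SbfR if z=.015 [ 0.5686 -0.1707  0.015 ]
SbbL if z=.015 [0.8251 0.1699 0.015 ]
```

```bash
python3 - <<'E'
import fit
from fit import *
fit.obs[:]=[o for o in obs if o[0] not in("SbfL","SbfR","SbbL","TfLb","TfRb","SlipL","StbL")]
s=least_squares(lambda v:np.r_[r(v),v[5:]/.002],[.65,0,0,.0,.1]+[0]*6,loss="soft_l1")
print(s.x.round(4),np.degrees(s.x[2]))
for o,e in zip(obs,r(s.x).reshape(-1,2)): print(o[0],e.round(1))
from ov import *
ov(s.x,0,(170,30,220,180),3.3,"pics/ovt2.png","top0.pkl")
ov(s.x,0,(160,130,150,120),5.3,"pics/ovs2.png","side0.pkl")
E
```

```text
[ 6.983e-01 -1.400e-03 -5.890e-02  4.700e-03  7.260e-02 -3.000e-04
 -7.000e-04 -3.000e-04  3.000e-04  7.000e-04 -5.000e-04] -3.3734827296617267
TfL [-0.4  0. ]
TfR [ 0.5 -0.5]
TbL [-0.7 -1. ]
TbR [-0.1  1.3]
StfL [-0.1  0.4]
StfR [ 0.6 -1.5]
rubLo [-0.4 -0.3]
rubRo [ 0.4 -0.2]
rubLi [0.1 0.2]
rubRi [-0.1  0. ]
steelL [-0.1 -0.2]
SlipR [-0.6  0.9]
mkT [0.4 0.6]
mkS [ 0.4 -0.7]
```

View pics/ovs2.png

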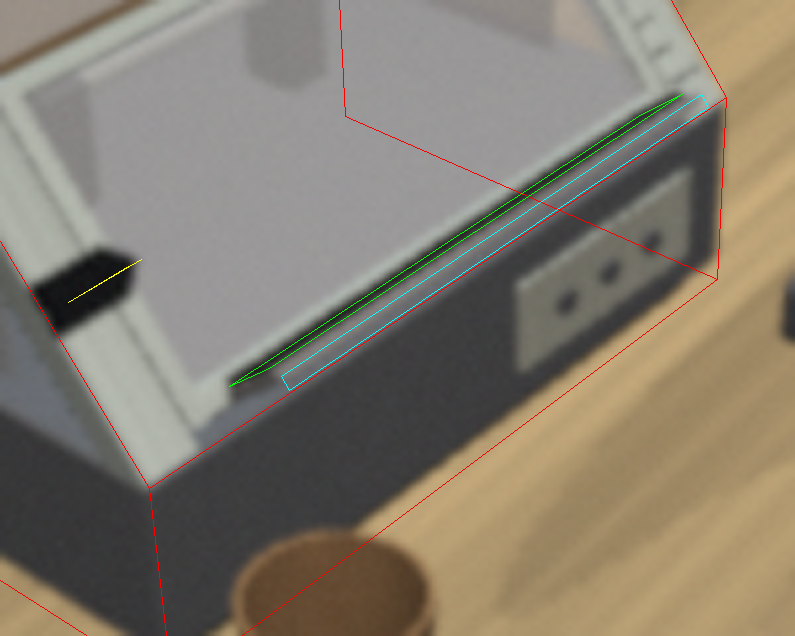

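```bash
python3 - <<'E'
from h import *
from scipy.spatial.transform import Rotation as R
print(R.from_rotvec([0.98577969,1.33753129,-0.98411572]).as_matrix().round(4))
E
```

```text
[[-1.000e-04  9.551e-01  2.963e-01]
 [ 1.300e-03  2.963e-01 -9.551e-01]
 [-1.000e+00  3.000e-04 -1.300e-03]]
```

>>> send_rows(motion=[{"dx":0,"dy":0.03,"dz":-0.025,"twist":5,"grip":0},{"dx":0,"dy":0,"dz":0,"twist":5,"grip":0}])

```text
time: 0.32
eef_pos: [0.2011, -0.5363, 0.23]
tcp_rot: [1.121, 1.268, -1.114]
ft_force: [-0.3, 0.8, -0.5]
grip_width: 0.749
```

```bash
cat > st.py <<'E'
from workcell import get_state
from h import *
from scipy.spatial.transform import Rotation as R
v=[.6983,-.0014,-.0589,.0047,.0726]
s=get_state();M=R.from_rotvec(s["tcp_rot"]).as_matrix()
p=s["eef_pos"]; c,sn=np.cos(v[2]),np.sin(v[2])
d=p-[v[0],v[1],0]; G=np.array([c*d[0]+sn*d[1],-sn*d[0]+c*d[1],d[2]])
print("t",round(s["time"],2),"p",p.round(4),"guard",G.round(4),"q",s["q"].round(3),"F",s["ft_force"].round(1),"grip",round(s["grip_width"],2))
print("tooly deg",np.degrees(np.arctan2(M[1,1],M[0,1])).round(2),"want",np.degrees(v[2]).round(2))
def to(g):
    D=W(v,np.array(g))-p; print("tool delta to",g,(M.T@D).round(4))
E
python3 -c "
from st import *
to([-.23,0,.2])"
```

```text
t 0.32 p [ 0.2011 -0.5363  0.23  ] guard [-0.4649 -0.5632  0.23  ] q [-1.441e+00  2.600e-02  1.400e-02  1.563e+00  1.000e-03  1.577e+00] F [-0.3  0.8 -0.5] grip 0.75
tooly deg 7.11 want -3.37
tool delta to [-0.23, 0, 0.2] [ 0.0328  0.3334 -0.5109]
```

>>> send_rows(motion=[{"dx":0,"dy":0.02,"dz":-0.035,"twist":5.2,"grip":0},{"dx":0,"dy":0.02,"dz":-0.035,"twist":5.2,"grip":0},{"dx":0,"dy":0.02,"dz":-0.035,"twist":0,"grip":0},{"dx":0,"dy":0.02,"dz":-0.035,"twist":0,"grip":0},{"dx":0,"dy":0.02,"dz":-0.035,"twist":0,"grip":0}])

```text
time: 0.73
eef_pos: [0.2994, -0.3641, 0.231]
tcp_rot: [1.25, 1.182, -1.25]
ft_force: [0.4, -0.2, -0.0]
grip_width: 0.011
```

```bash
python3 -c "
from st import *
to([-.23,-.02,.2])"
```

```text
t 0.73 p [ 0.2994 -0.3641  0.231 ] guard [-0.3769 -0.3856  0.231 ] q [-1.161 -0.29  -0.275  1.586  0.     2.036] F [ 0.4 -0.2 -0. ] grip 0.01
tooly deg -3.21 want -3.37
tool delta to [-0.23, -0.02, 0.2] [ 0.0311  0.1479 -0.3652]
```

>>> send_rows(motion=[{"dx":0,"dy":0.015,"dz":-0.036,"twist":0,"grip":0},{"dx":0,"dy":0.015,"dz":-0.036,"twist":0,"grip":0},{"dx":0,"dy":0.015,"dz":-0.036,"twist":0,"grip":0},{"dx":0,"dy":0.015,"dz":-0.036,"twist":0,"grip":0},{"dx":0,"dy":0.015,"dz":-0.036,"twist":0,"grip":0}])

```text
time: 1.15
eef_pos: [0.3841, -0.1885, 0.2313]
tcp_rot: [1.25, 1.182, -1.25]
ft_force: [1.5, 0.2, -0.1]
grip_width: -0.003
```

>>> send_rows(motion=[{"dx":0.005,"dy":0.015,"dz":-0.036,"twist":0,"grip":0},{"dx":0.005,"dy":0.015,"dz":-0.036,"twist":0,"grip":0},{"dx":0.005,"dy":0.015,"dz":-0.036,"twist":0,"grip":0},{"dx":0.005,"dy":0.015,"dz":-0.036,"twist":0,"grip":0},{"dx":0,"dy":0,"dz":0,"twist":0,"grip":0}])

```text
time: 1.57
eef_pos: [0.4526, -0.044, 0.2102]
tcp_rot: [1.246, 1.188, -1.245]
ft_force: [0.6, -1.2, -0.6]
grip_width: -0.005
```

```bash
cat > snap.py <<'E'
import sys,pickle,cv2
from workcell import snapshot
for n in sys.argv[2:]:
    s=snapshot(n); pickle.dump(s,open(f"{n}{sys.argv[1]}.pkl","wb")); cv2.imwrite(f"pics/{n}{sys.argv[1]}.png",s["image"])
E
python3 snap.py 1 wrist side
python3 -c "
from st import *
to([-.19,-.02,.105])"
```

```text
t 1.67 p [ 0.4516 -0.0484  0.2108] guard [-0.2435 -0.0614  0.2108] q [-0.396 -0.349 -0.359  1.561 -0.     2.797] F [0.1 0.  0.1] grip -0.0
tooly deg -2.95 want -3.37
tool delta to [-0.19, -0.02, 0.105] [ 0.1058  0.0539 -0.041 ]
```

View pics/wrist1.png

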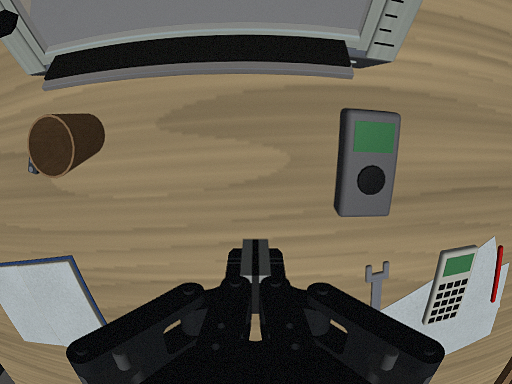

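View pics/side1.png

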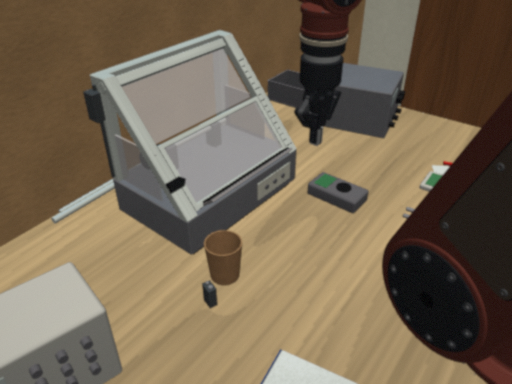

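```bash
python3 - <<'E'
import pickle,numpy as np
from st import *
c=pickle.load(open("wrist1.pkl","rb"));C=-c["R"].T@c["t"];print("cam rel TCP (world)",C-p)
E
```

```text
t 1.67 p [ 0.4516 -0.0484  0.2108] guard [-0.2435 -0.0614  0.2108] q [-0.396 -0.349 -0.359  1.561 -0.     2.797] F [0.1 0.  0.1] grip -0.0
tooly deg -2.95 want -3.37
cam rel TCP (world) [ 0.08474362 -0.00058917  0.14287124]
```

>>> send_rows(motion=[{"dx":0.02,"dy":0.01,"dz":-0.01,"twist":0.4,"grip":0},{"dx":0.02,"dy":0.01,"dz":-0.01,"twist":0,"grip":0},{"dx":0.025,"dy":0.01,"dz":-0.01,"twist":0,"grip":0},{"dx":0.025,"dy":0.01,"dz":-0.01,"twist":0,"grip":0},{"dx":0.01,"dy":0.01,"dz":0,"twist":0,"grip":0}])

```text
time: 2.08
eef_pos: [0.5025, -0.0129, 0.1079]
tcp_rot: [1.255, 1.182, -1.258]
ft_force: [-1.2, 0.1, -0.2]
grip_width: -0.001
```

>>> send_rows(motion=[{"dx":0,"dy":0,"dz":0,"twist":0,"grip":0}])

```text
time: 2.17
eef_pos: [0.503, -0.0138, 0.1084]
tcp_rot: [1.255, 1.182, -1.258]
ft_force: [0.3, -0.7, -0.3]
grip_width: -0.0
```

```bash
python3 snap.py 2 wrist side top
python3 -c "
from st import *
to([-.1575,-.02,.105])"
python3 - <<'E'
import cv2
a=cv2.imread("pics/side2.png")[90:250,140:340]; cv2.imwrite("pics/side2c.png",cv2.resize(a,(750,600),interpolation=cv2.INTER_CUBIC))
E
```

```text
t 2.32 p [ 0.5039 -0.0142  0.1123] guard [-0.1933 -0.0242  0.1123] q [-0.288 -0.181 -0.397  1.354 -0.     2.917] F [-0.5  0.6  0.5] grip -0.0
tooly deg -3.65 want -3.37
tool delta to [-0.1575, -0.02, 0.105] [ 0.0073  0.0358 -0.0044]
```

View pics/wrist2.png

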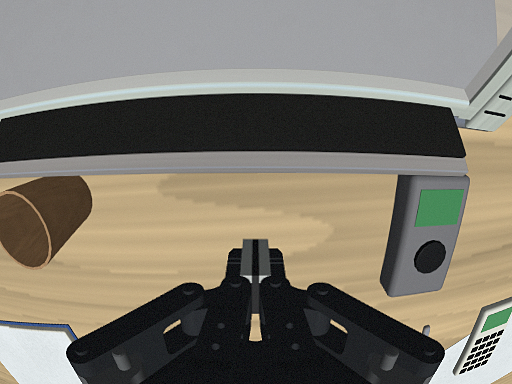

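View pics/side2c.png

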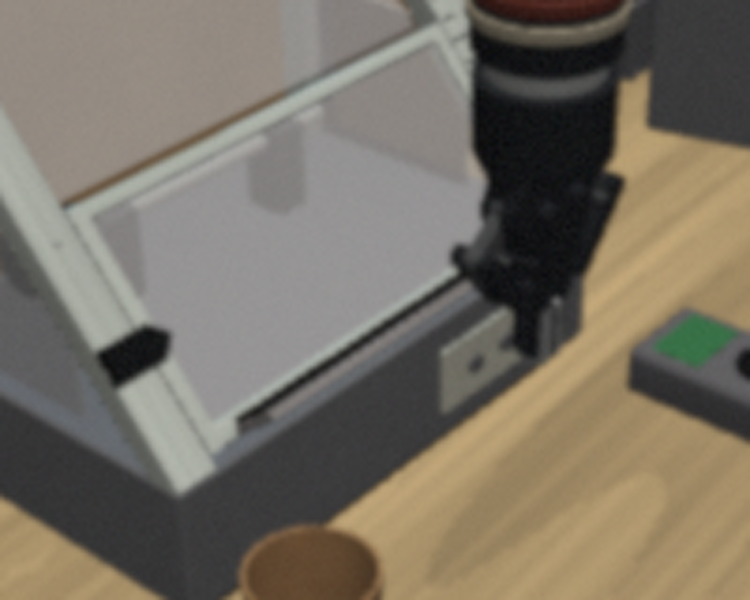

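>>> send_rows(motion=[{"dx":0.006,"dy":0.01,"dz":0,"twist":0,"grip":0},{"dx":0.006,"dy":0.01,"dz":0,"twist":0,"grip":0},{"dx":0,"dy":0.005,"dz":0,"twist":0,"grip":0},{"dx":0,"dy":0,"dz":0,"twist":0,"grip":0}])

```text
time: 2.65
eef_pos: [0.5296, -0.0153, 0.1004]
tcp_rot: [1.256, 1.177, -1.255]
ft_force: [0.0, 0.1, -0.5]
grip_width: 0.001
```

```bash
python3 -c "
from st import *"
```

```text
t 2.65 p [ 0.5296 -0.0153  0.1004] guard [-0.1676 -0.0238  0.1004] q [-0.276 -0.095 -0.34   1.324 -0.     2.929] F [ 0.   0.1 -0.5] grip 0.0
tooly deg -3.61 want -3.37
```

>>> send_rows(motion=[{"dx":0,"dy":0.003,"dz":0,"twist":0,"grip":0},{"dx":0,"dy":0.003,"dz":0,"twist":0,"grip":0},{"dx":0,"dy":0.002,"dz":0,"twist":0,"grip":0},{"dx":0,"dy":0,"dz":0,"twist":0,"grip":0}])

```text
time: 2.98
eef_pos: [0.5372, -0.0151, 0.0997]
tcp_rot: [1.255, 1.179, -1.255]
ft_force: [0.1, -0.4, -0.2]
grip_width: -0.001
```

```bash
python3 -c "
from st import *"
```

```text
t 2.98 p [ 0.5372 -0.0151  0.0997] guard [-0.16   -0.0232  0.0997] q [-0.272 -0.07  -0.318  1.322 -0.     2.932] F [ 0.1 -0.4 -0.2] grip -0.0
tooly deg -3.57 want -3.37
```

>>> send_rows(motion=[{"dx":0,"dy":0.002,"dz":0,"twist":0,"grip":0},{"dx":0,"dy":0.002,"dz":0,"twist":0,"grip":0}])

```text
time: 3.15
eef_pos: [0.5409, -0.0152, 0.0994]
tcp_rot: [1.255, 1.179, -1.255]
ft_force: [-0.3, -0.6, 0.2]
grip_width: 0.004
```

>>> send_rows(motion=[{"dx":0,"dy":0.002,"dz":0,"twist":0,"grip":0},{"dx":0,"dy":0.002,"dz":0,"twist":0,"grip":0}])

```text
time: 3.32
eef_pos: [0.5441, -0.0154, 0.0991]
tcp_rot: [1.254, 1.181, -1.256]
ft_force: [-14.3, 0.7, 7.0]
grip_width: 0.002
```

```bash
python3 -c "
from st import *"; python3 snap.py 3 wrist side
python3 - <<'E'
import cv2
a=cv2.imread("pics/wrist3.png")[80:300,130:400]; cv2.imwrite("pics/wrist3c.png",cv2.resize(a,(736,600),interpolation=cv2.INTER_CUBIC))
E
```

```text
t 3.32 p [ 0.5441 -0.0154  0.0991] guard [-0.1532 -0.023   0.0991] q [-2.680e-01 -4.500e-02 -2.950e-01  1.323e+00 -1.000e-03  2.935e+00] F [-14.3   0.7   7. ] grip 0.0
tooly deg -3.56 want -3.37
```

View pics/wrist3c.png

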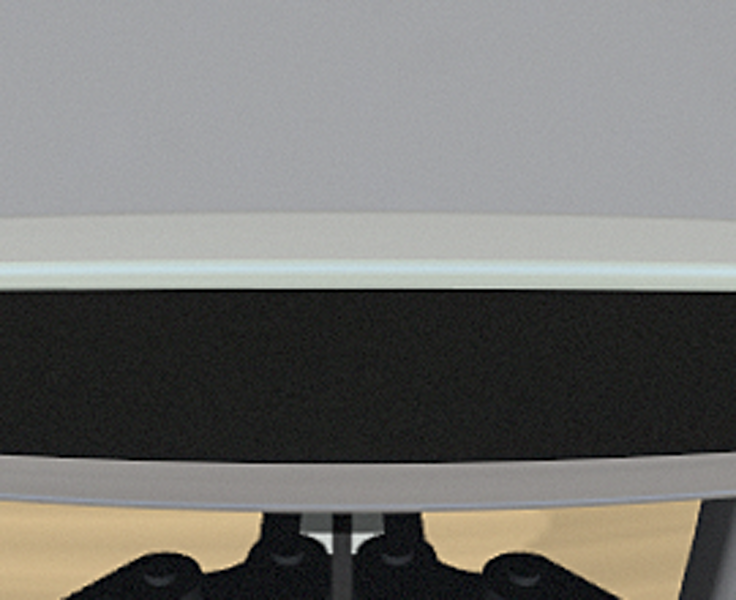

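>>> send_rows(motion=[{"dx":-0.002,"dy":0.0015,"dz":0,"twist":0,"grip":0},{"dx":-0.003,"dy":0.0025,"dz":0,"twist":0,"grip":0},{"dx":-0.003,"dy":0.0025,"dz":0,"twist":0,"grip":0},{"dx":-0.003,"dy":0.0025,"dz":0,"twist":0,"grip":0},{"dx":0,"dy":0,"dz":0,"twist":0,"grip":0}])

```text
time: 3.83
eef_pos: [0.5532, -0.016, 0.1104]
tcp_rot: [1.254, 1.181, -1.256]
ft_force: [-5.7, 0.5, 3.1]
grip_width: 0.003
```

```bash
python3 -c "
from st import *"; python3 snap.py 4 wrist side top
python3 - <<'E'
import cv2
a=cv2.imread("pics/side4.png")[90:250,140:340]; cv2.imwrite("pics/side4c.png",cv2.resize(a,(750,600),interpolation=cv2.INTER_CUBIC))
E
```

```text
t 3.83 p [ 0.5532 -0.016   0.1104] guard [-0.144  -0.0231  0.1104] q [-2.650e-01 -2.200e-02 -2.520e-01  1.343e+00 -1.000e-03  2.939e+00] F [-5.7  0.5  3.1] grip 0.0
tooly deg -3.56 want -3.37
```

View pics/side4c.png

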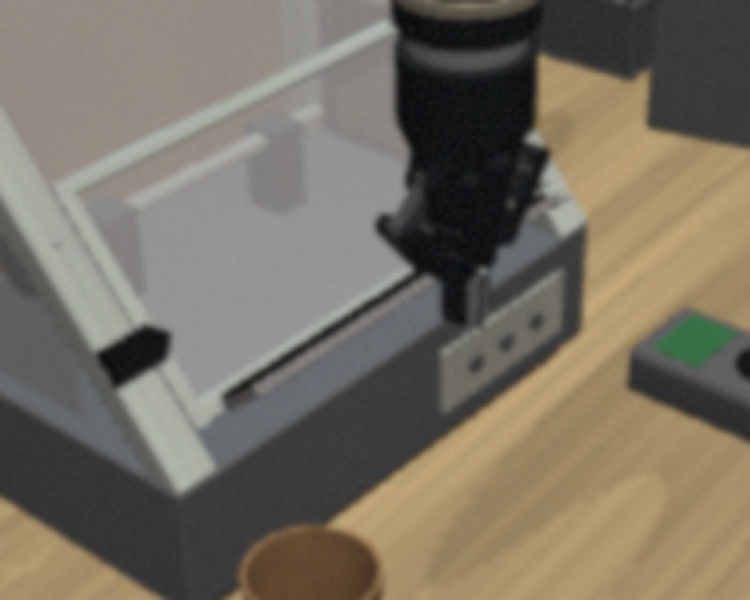

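>>> send_rows(motion=[{"dx":-0.003,"dy":0.0025,"dz":0,"twist":0,"grip":0},{"dx":-0.003,"dy":0.0025,"dz":0,"twist":0,"grip":0},{"dx":-0.003,"dy":0.0025,"dz":0,"twist":0,"grip":0},{"dx":-0.003,"dy":0.0025,"dz":0,"twist":0,"grip":0},{"dx":-0.003,"dy":0.0025,"dz":0,"twist":0,"grip":0}])

```text
time: 4.4
eef_pos: [0.5651, -0.0167, 0.1247]
tcp_rot: [1.253, 1.182, -1.257]
ft_force: [-6.5, 0.1, 0.8]
grip_width: -0.0
```

>>> send_rows(motion=[{"dx":-0.003,"dy":0.0025,"dz":0,"twist":0,"grip":0},{"dx":-0.003,"dy":0.0025,"dz":0,"twist":0,"grip":0},{"dx":0,"dy":0,"dz":0,"twist":0,"grip":0}])

```text
time: 4.65
eef_pos: [0.5707, -0.0171, 0.1313]
tcp_rot: [1.254, 1.181, -1.256]
ft_force: [-6.0, -0.2, 2.8]
grip_width: 0.001
```

```bash
python3 -c "
from st import *"; python3 snap.py 5 wrist side top
python3 - <<'E'
import cv2
a=cv2.imread("pics/side5.png")[120:230,150:290]; cv2.imwrite("pics/side5c.png",cv2.resize(a,(763,600),interpolation=cv2.INTER_CUBIC))
a=cv2.imread("pics/top5.png")[120:200,180:280]; cv2.imwrite("pics/top5c.png",cv2.resize(a,(750,600),interpolation=cv2.INTER_CUBIC))
E
```

```text
t 4.65 p [ 0.5707 -0.0171  0.1313] guard [-0.1264 -0.0231  0.1313] q [-2.590e-01  2.300e-02 -1.680e-01  1.381e+00 -1.000e-03  2.945e+00] F [-6.  -0.2  2.8] grip 0.0
tooly deg -3.56 want -3.37
```

View pics/side5c.png

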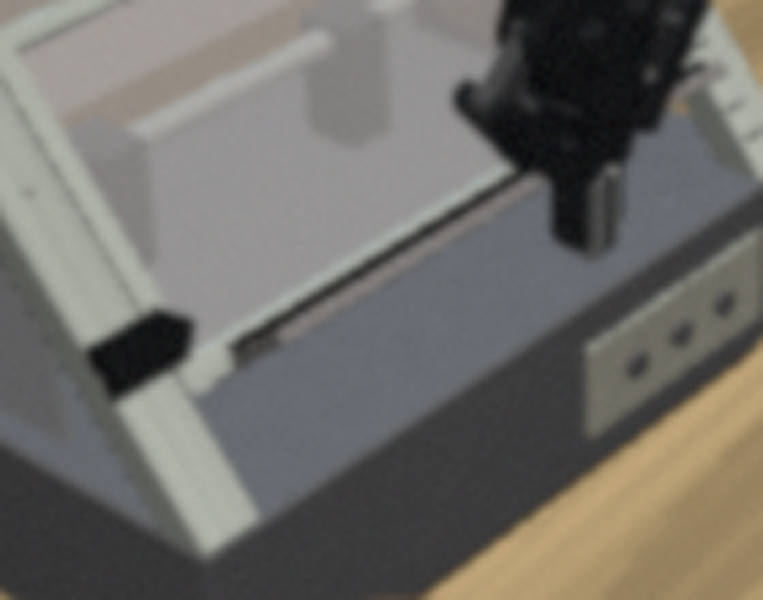

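View pics/top5c.png

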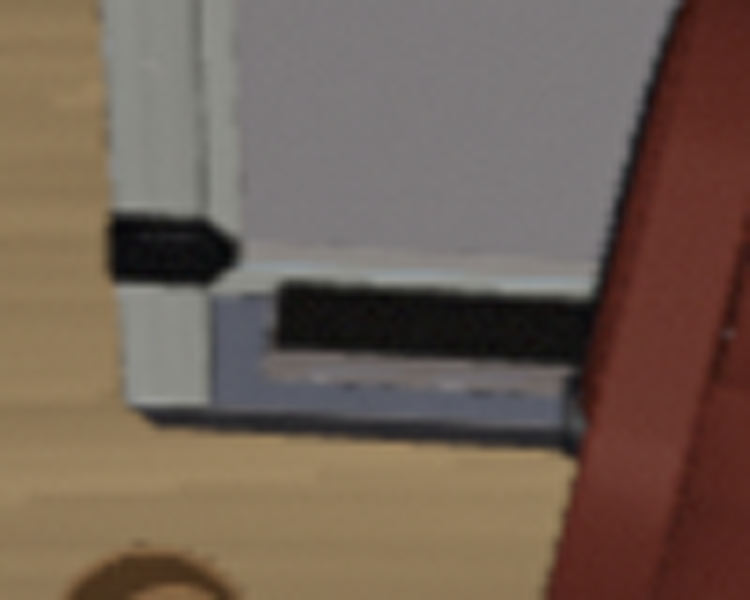

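View pics/wrist5.png

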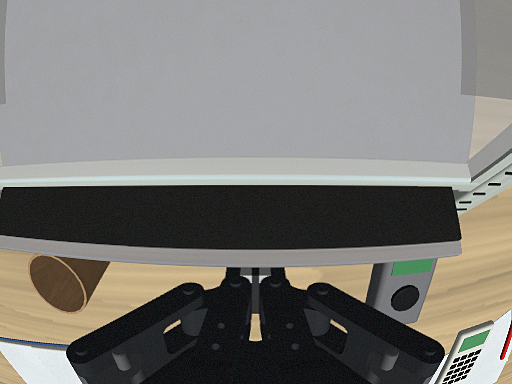

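```bash
cat > ms.py <<'E'
from h import *
v=[.6983,-.0014,-.0589,.0047,.0726]
T=pickle.load(open("top0.pkl","rb"));S=pickle.load(open("side0.pkl","rb"))
def solve(c,p,y,o,off):
    r=least_squares(lambda s:proj(c,W(v,sl(s[0]+off,y,o)))-p,[.05]); return round(float(r.x[0])*1000,1),r.fun.round(1)
E
python3 - <<'E'
from ms import *
t=lambda u,v:np.array([u/7.5+179.5,v/7.5+119.5])
t0=lambda u,v:np.array([u/8+184.5,v/8+139.5])
print("closed",solve(T,t0(260,243),.128,0,.01),solve(T,t0(255,315),.128,.029,.01),solve(T,t0(244,340),.13,.036,.006))
print("now",solve(T,t(278,283),.128,0,.01),solve(T,t(274,347),.128,.029,.01),solve(T,t(263,377),.13,.036,.006))
print("mark top: closed/now",solve(T,t0(215,107),.139,.005,0),solve(T,t(240,250),.139,.005,0))
a0=lambda u,v:np.array([u/5.5+109.5,v/5.455+159.5]);a=lambda u,v:np.array([u/5.45+149.5,v/5.455+119.5])
print("mark side",solve(S,a0(411,112),.139,.005,0),solve(S,a(192,330),.139,.005,0))
E
```

```text
closed (5.0, array([-0.2,  0. ])) (3.3, array([-0.7,  0. ])) (3.7, array([-0.4,  0. ]))
now (46.5, array([-0.,  0.])) (46.4, array([-0.6,  0. ])) (44.1, array([-0.2,  0. ]))
mark top: closed/now (74.0, array([ 0.1, -0. ])) (74.1, array([-0.,  0.]))
mark side (71.5, array([ 1. , -0.6])) (71.1, array([ 0.6, -0.3]))
```

>>> send_rows(motion=[{"dx":-0.003,"dy":0.0025,"dz":0,"twist":0,"grip":0},{"dx":-0.003,"dy":0.0025,"dz":0,"twist":0,"grip":0},{"dx":-0.003,"dy":0.0025,"dz":0,"twist":0,"grip":0},{"dx":-0.001,"dy":0.001,"dz":0,"twist":0,"grip":0},{"dx":0,"dy":0,"dz":0,"twist":0,"grip":0}])

```text
time: 5.22
eef_pos: [0.5791, -0.0176, 0.1412]
tcp_rot: [1.254, 1.181, -1.256]
ft_force: [-6.8, 0.1, 3.7]
grip_width: -0.002
```

```bash
python3 -c "
from st import *"; python3 snap.py 6 side top
python3 - <<'E'
import cv2
a=cv2.imread("pics/side6.png")[150:210,160:230]; cv2.imwrite("pics/side6c.png",cv2.resize(a,(700,600),interpolation=cv2.INTER_CUBIC))
a=cv2.imread("pics/top6.png")[130:190,190:260]; cv2.imwrite("pics/top6c.png",cv2.resize(a,(700,600),interpolation=cv2.INTER_CUBIC))
E
```

```text
t 5.22 p [ 0.5791 -0.0176  0.1412] guard [-0.1181 -0.0232  0.1412] q [-2.560e-01  4.600e-02 -1.270e-01  1.400e+00 -1.000e-03  2.948e+00] F [-6.8  0.1  3.7] grip -0.0
tooly deg -3.56 want -3.37
```

View pics/side6c.png

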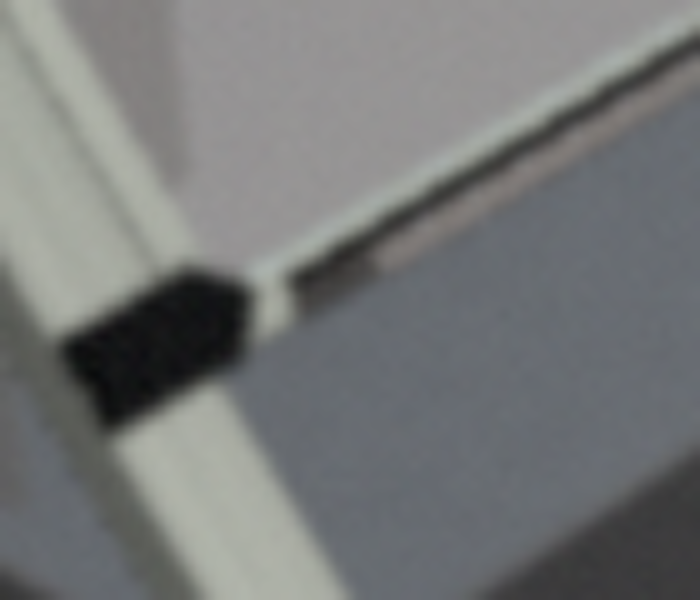

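View pics/top6c.png

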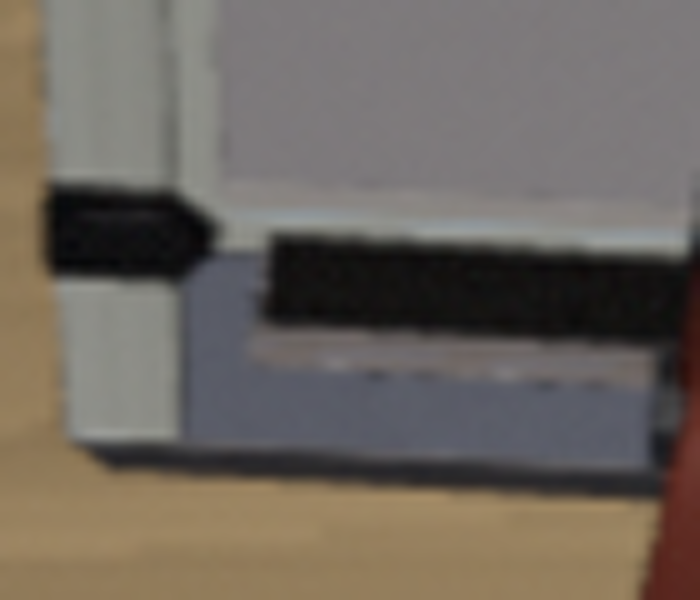

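```bash
python3 - <<'E'
from ms import *
t=lambda u,v:np.array([u/10+189.5,v/10+129.5]); a=lambda u,v:np.array([u/10+159.5,v/10+149.5])
print("lip top",solve(T,t(270,235),.128,0,.01),solve(T,t(266,322),.128,.029,.01),solve(T,t(250,360),.13,.036,.006))
print("mark top o0,5,10",[solve(T,t(216,230),.139,o,0) for o in(0,.005,.01)])
print("lip side in",solve(S,a(293,280),.128,0,.01))
iS=lambda X:((proj(S,W(v,X))-[159.5,149.5])*10).round(0)
iT=lambda X:((proj(T,W(v,X))-[189.5,129.5])*10).round(0)
for o in(0,.01): print(o,iS(sl(.0726,.139,o)),iT(sl(.0726,.139,o)))
# clip outline
for s_,y in[(-.011,.169),(.011,.169),(.011,.15),(-.011,.15)]: print(s_,y,[ (iS(sl(.0726+s_,y,o)),iT(sl(.0726+s_,y,o))) for o in(0,.01)])
E
```

```text
lip top (59.9, array([-0.1,  0. ])) (59.2, array([-0.8,  0. ])) (57.7, array([-0.3,  0. ]))
mark top o0,5,10 [(70.7, array([ 0.6, -0. ])), (75.2, array([ 0.4, -0. ])), (79.7, array([ 0.1, -0. ]))]
lip side in (61.1, array([-0.6,  0.4]))
0 [242. 301.] [222. 224.]
0.01 [266. 288.] [218. 253.]
-0.011 0.169 [(array([157., 419.]), array([ 95., 252.])), (array([181., 406.]), array([ 90., 281.]))]
0.011 0.169 [(array([ 98., 320.]), array([ 91., 181.])), (array([122., 307.]), array([ 86., 210.]))]
0.011 0.15 [(array([171., 277.]), array([173., 186.])), (array([195., 264.]), array([169., 215.]))]
-0.011 0.15 [(array([230., 375.]), array([176., 256.])), (array([254., 362.]), array([172., 285.]))]
```

>>> send_rows(motion=[{"dx":-0.001,"dy":0.001,"dz":0,"twist":0,"grip":0},{"dx":-0.001,"dy":0.001,"dz":0,"twist":0,"grip":0},{"dx":0,"dy":0,"dz":0,"twist":0,"grip":0}])

```text
time: 5.57
eef_pos: [0.5806, -0.0177, 0.143]
tcp_rot: [1.254, 1.181, -1.257]
ft_force: [-7.6, -0.1, 3.0]
grip_width: 0.002
```

>>> send_rows(motion=[{"dx":0,"dy":-0.003,"dz":0,"twist":0,"grip":0},{"dx":0,"dy":-0.005,"dz":0,"twist":0,"grip":0},{"dx":0,"dy":-0.012,"dz":0,"twist":0,"grip":0},{"dx":0,"dy":-0.025,"dz":0,"twist":0,"grip":0},{"dx":0,"dy":-0.035,"dz":0,"twist":0,"grip":0}])

```text
time: 5.98
eef_pos: [0.5021, -0.013, 0.143]
tcp_rot: [1.255, 1.178, -1.254]
ft_force: [-0.7, -0.2, 0.4]
grip_width: 0.0
```

>>> send_rows(motion=[{"dx":-0.02,"dy":-0.03,"dz":0.03,"twist":0,"grip":0},{"dx":-0.03,"dy":0,"dz":0.035,"twist":0,"grip":0},{"dx":-0.03,"dy":0,"dz":0.035,"twist":0,"grip":0},{"dx":-0.02,"dy":0,"dz":0.03,"twist":0,"grip":0},{"dx":0,"dy":0,"dz":0,"twist":0,"grip":0}])

```text
time: 6.4
eef_pos: [0.4688, -0.1358, 0.2397]
tcp_rot: [1.257, 1.169, -1.255]
ft_force: [0.6, 0.3, 0.5]
grip_width: -0.003
```

```bash
python3 -c "
from st import *"; python3 snap.py 7 side top wrist
python3 - <<'E'
import cv2
a=cv2.imread("pics/side7.png")[150:210,160:230]; cv2.imwrite("pics/side7c.png",cv2.resize(a,(700,600),interpolation=cv2.INTER_CUBIC))
a=cv2.imread("pics/top7.png")[130:190,190:260]; cv2.imwrite("pics/top7c.png",cv2.resize(a,(700,600),interpolation=cv2.INTER_CUBIC))
E
```

```text
t 6.4 p [ 0.4688 -0.1358  0.2397] guard [-0.2212 -0.1477  0.2397] q [-5.500e-01 -2.460e-01 -2.220e-01  1.587e+00 -1.000e-03  2.658e+00] F [0.6 0.3 0.5] grip -0.0
tooly deg -3.78 want -3.37
```

View pics/side7c.png

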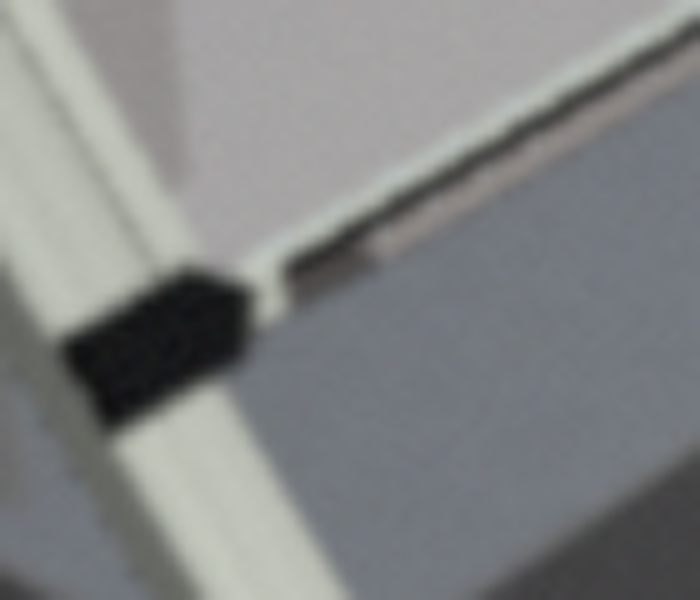

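View pics/top7c.png

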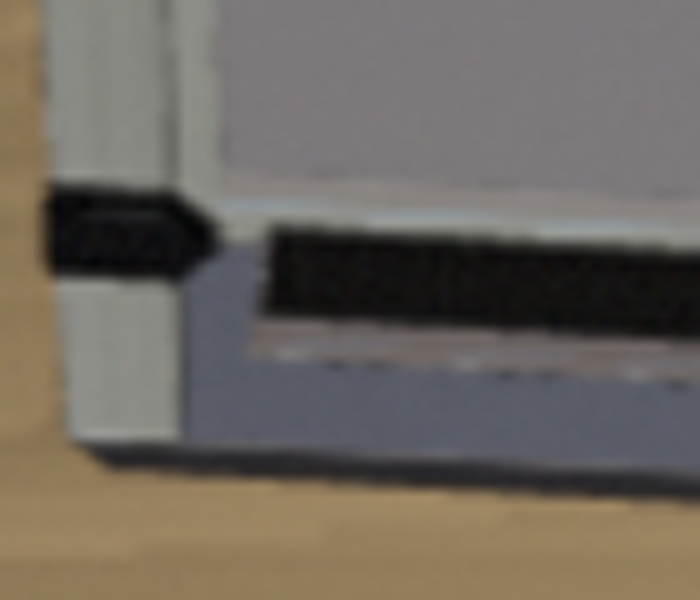

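View pics/wrist7.png

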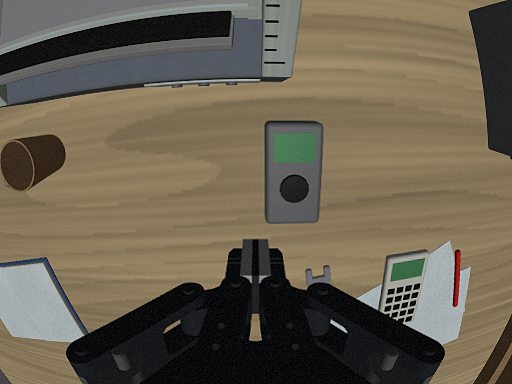

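View pics/top7.png

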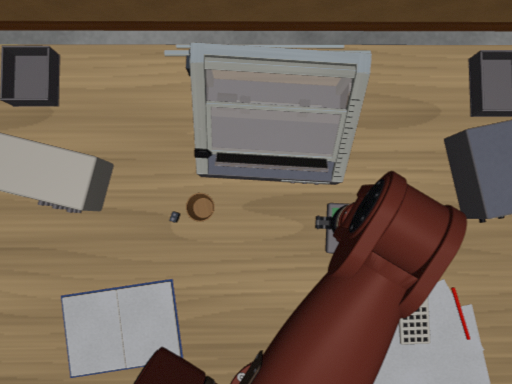

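```bash
python3 - <<'E'
from ms import *
import cv2
t=lambda u,v:np.array([u/10+189.5,v/10+129.5]); a=lambda u,v:np.array([u/10+159.5,v/10+149.5])
print("lip top",solve(T,t(272,228),.128,0,.01),solve(T,t(266,313),.128,.029,.01),solve(T,t(252,350),.13,.036,.006))
print("lip side in",solve(S,a(285,268),.128,0,.01))
for nm,c,off in(("side",S,(160,150)),("top",T,(190,130))):
    im=cv2.imread(f"pics/{nm}7c.png")
    P=lambda X:tuple(int(k) for k in ((proj(c,W(v,X))-np.array(off)+.5)*10).round())
    for s_,col in((.0726,(0,255,255)),):
      for o in(0,.01): cv2.line(im,P(sl(s_,.18,o)),P(sl(s_,.139,o)),col,1)
      # clip outlines
      for o in(0,.01):
        q=[(.011,.18),(.011,.15),(0,.139),(-.011,.15),(-.011,.18)]
        cv2.polylines(im,[np.array([P(sl(s_+d,y,o)) for d,y in q]).reshape(-1,1,2)],True,(0,0,255),1)
    s_=.0626
    q=[(.128,0),(.128,.029),(0,.029),(0,0)]
    cv2.polylines(im,[np.array([P(sl(s_+.01,y,o)) for y,o in q]).reshape(-1,1,2)],True,(0,255,0),1)
    q=[(0,0),(0,.036),(.006,.036),(.006,0)]
    cv2.polylines(im,[np.array([P(sl(s_+d,.13,o)) for d,o in q]).reshape(-1,1,2)],True,(255,255,0),1)
    cv2.imwrite(f"pics/{nm}7o.png",im)
E
```

```text
lip top (62.1, array([-0.3,  0. ])) (62.0, array([-0.8,  0. ])) (60.9, array([-0.5,  0. ]))
lip side in (63.9, array([-0.6,  0.3]))
```

View pics/side7o.png

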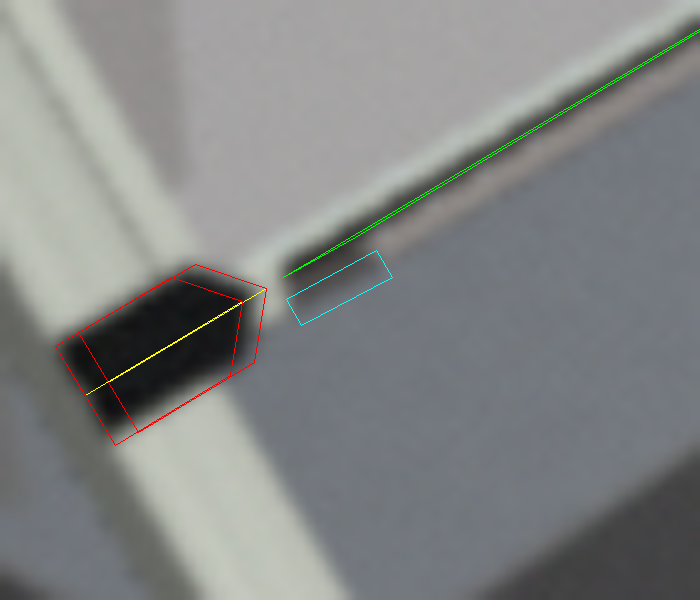

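View pics/top7o.png

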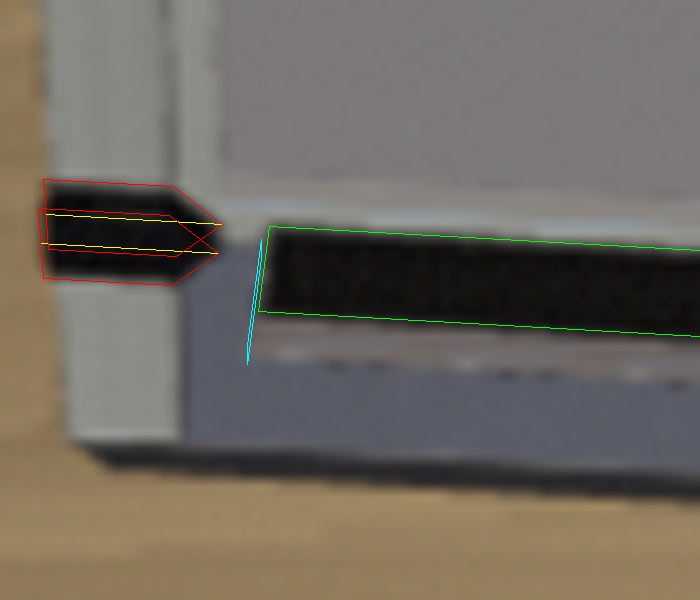

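```bash
python3 -c "
from workcell import job_done; print(job_done())"
```

```text
the job is handed in; nothing more can be done
None
```

I pushed the window up by its lip, stopped with the lip about level with the arrow's tip, backed the arm clear and handed the job in at about 6.4 s. No verdict is reported.

- **How it was pushed:** The move commands cannot tilt the tool, so the fingers could not go flat under the lip. I pushed the lower edge of the lip's free end with the shut, upright fingers, moving up the slope at about 45 mm/s. The steady force was about 7 N, with up to 14 N at first contact. Nothing in the moves or pictures shows the rubber touched, but I have no direct reading of that.
- **Level with the arrow:** The two cameras disagree slightly. The top view puts the lip about 1 mm below the tip, and the side view about 1 to 3 mm above. Both are inside the 8 mm allowed.
- **Clip, cup and battery:** In the pictures taken after the arm backed off, all three are where they were at the start.
- **Meter:** The arm hid most of it in the last top view. I saw it undisturbed in the last wrist picture but did not measure it.
- **Arm:** It stands clear with the wrist force near zero.
- **Check that did not fit:** In the side view the guard's plinth seems to end about 15 mm above the bench. I left those points out of the fit of the guard's position.

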